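Stamp two giveaway coasters on the x-y slide press

ROBOT

A 7-joint arm with a two-finger parallel gripper is mounted at the origin on the work surface. World frame = base frame: x ahead of the robot, y to its left, z up, the work surface at z = 0. Lengths are in m, angles in rad, forces in N, time in s.
With the tool pointing down it reaches from about 0.425 to 0.975 m from the base axis. Payload 16.7 kg.
Tool frame: the origin (TCP) lies between the finger pads; the fingertips stand 11 mm ahead of it and the grasp point (between the pads) lies 8 mm behind it (bot.finger_overhang is the distance from the TCP to the fingertips, in m); z points along the fingers, y is the line along which they close (so a half turn about z gives the same grasp; the last joint's range is limited). The gripper opens to 85 mm and grips with 20 to 120 N. Pads are 22 mm wide; open, the fingers measure 114 mm over their backs; the gripper's body (76 mm by 85 mm) begins 54 mm behind the grasp point. The pads swing forward as they close: fully open they stand 13 mm farther back than shut.
Start: joints at [1.014, 0.426, 0.074, 1.606, -0.034, 1.111, -0.067], TCP at [0.267, -0.62, 0.242] pointing down, gripper open.
Joint ranges: [-2.85, 2.85], [-0.5, 2.14], [-1.23, 1.37], [0.21, 2.46], [-1.02, 4.16], [0.16, 2.05], [-2.73, 2.73]. Speed limits (rad/s): [1.89, 1.89, 2.39, 2.39, 3.01, 3.01, 3.01].

INTERFACE

Orientations are given as a 3x3 rotation matrix whose columns are the frame's x, y, z axes.
In Python, from rig import bot, vision gives the robot as it stands.
- The arm moves only by the tool step_arm, never from a script. Its argument "increments" is a list of rows, each a list of 2 entries, a list of its own where there are three numbers: the shift along the tool's x, y, z in mm, then the turn, a rotation vector about the tool's x, y, z in rad. In form: [[[x, y, z], [rx, ry, rz]], ...]. A call has 1 to 8 rows; each row shifts and turns the commanded pose from where the row before left it, along the tool's axes as they then stand; what a row does not reach is not made up. A row lasts 1/10 s, in which the tool goes at most 50 mm and 8.59 degrees, less where a joint would pass 70% of its speed; a pose out of reach is approached as far as the arm can. A call is refused whole if a number of a shift passes 50 or a number of a turn 0.15, either way. A call with a gripper value outside its range is refused whole. "hand" is the closure, from 0 (fully open) to 1 (shut), set as the call begins (left out, the last holds). The fingers move at their own pace and stop on an object; "grip_force" is the grip in N (left out, the last holds). Time passes only in rows, so rows that do not move let the fingers close. It gives the time, the measured TCP pose, the force, the opening and the grip force at its end, in the units of the state.
- bot.get_state(): the state, without advancing time (a new reading comes with each control period).
- vision.get_image(name): name is "side" or "top"; returns (picture, depth): 400x640x3 uint8, red, green, blue; 400x640 float32, m along the optical axis (not along the pixel's ray), 0 where there is no reading.
- vision.camera_params(name): a dict with "fx", "fy", "cx", "cy" (pixels), "origin" and "rotation" of the camera in the world. Camera axes: x right, y up, looking along -z (the intrinsics and any distortion apply to the point x, -y, -z); pixel columns grow to the right and rows downward; lengths in m; the calibration is good to about 2 mm. A picture is of the moment at which its call begins. camera_params takes no time and is no camera call.
- bot.hand_in(): hands the job in; it is judged then, once.
The state is a dict: "time": time; "joint_pos": joint angles; "qvel": joint speeds; "tau": joint torques, N m; "tcp_pos": TCP position; "tool_rot": TCP orientation; "contact_force": force on the tool from outside, world axes, zero at the start; "torque": the same for the moment, N m; "finger_gap": finger opening in m; "finger_force": force on a finger pad.
Only numpy, scipy, OpenCV 4.12 (cv2) and the standard library are available. Lean on these libraries where they do the work, as an engineer would, in place of code of your own. Each camera call takes 0.05 s, during which the arm holds its last target. There are 200 camera calls.

TASK

On the giveaway table, use the black handle to slide the carrier until the square coaster is centred under the press's pointed nib, let go, and push the stamp's black button fully down; once it has sprung up, do the same for the round coaster. Bring the stamp down nowhere else: the cross and the star stay unstamped. Finish by pulling the carrier fully out to its stop on the handle side, with all four coasters still lying flat in the tray and the other things on the table left where they are.

Things in the scene. Friction and masses are not known exactly. Their poses are not given: they have to be found in the camera images.
- press: Grey hand stamping press, fixed. Origin on the table top straight under the nib, z up; pose varies. Base x -135..135, y -140..213 mm, 20 mm high. A column at y = 185 mm (50 x 36 mm) carries a beam 26 mm wide along y (underside 105, top 130 mm above the table), ending 25 mm past the nib. Its -x side is the handle side, roughly toward the robot.
- saddle (a joint): Lower slide: moves the carrier along the press's x axis, -0.07 to +0.07 m between stops; 0 = carrier centred under the nib, -0.07 = against the stop on the handle side. Stays where it is left; about 2 N to move.
- carrier (a joint): Upper slide: moves the carrier along the press's y axis, -0.07 to +0.07 m between stops; 0 = centred under the nib. Stays where it is left; about 2 N to move.
- stamp (a joint): Spring stamp plunger, down travel in m: 0 = up, 0.0125 = fully down (then the nib just meets a coaster); about 6 N to push fully down, springs back up when let go.
- handle_top (a point): Centre of the top of the carrier's handle: an upright black round post 28 mm in diameter and 60 mm tall, its top 118 mm above the table, standing on a 12 mm thick tongue of the carrier, 145 mm from the carrier's centre toward the press's -x. Pinch it from above.
- carrier_mid (a point): Centre of the aluminium carrier tray, on its inner floor (50 mm above the table). Open tray 180 x 180 mm outside, rim 4 mm thick and 8 mm above the inner floor; the four coasters lie loose in it, one in each quarter, not touching. Moves on both slides, without turning relative to the press.
- nib_tip (a point): Point of the steel nib under the beam, 72.5 mm above the table when up, 12.5 mm above the coasters' tops.
- stamp_top (a point): Centre of the top of the stamp's black round button, 46 mm in diameter, 184 mm above the table when up, straight above the nib. Moves down with the stamp.
- coaster_square: Loose plywood coaster, square, 58 mm, 10 mm thick, lying flat in the carrier's tray (in which quarter varies). Origin at the centre of its underside; top 60 mm above the table.
- coaster_disc: Loose plywood coaster, round, 60 mm in diameter, 10 mm thick, lying flat in the carrier's tray (in which quarter varies). Origin at the centre of its underside; top 60 mm above the table.
- coaster_cross: Loose plywood coaster, plus-shaped with four arms 22 mm wide, 58 mm across, 10 mm thick, lying flat in the carrier's tray (in which quarter varies). Origin at the centre of its underside; top 60 mm above the table.
- coaster_star: Loose plywood coaster, six-armed star with arms 10 mm wide, 58 mm across, 10 mm thick, lying flat in the carrier's tray (in which quarter varies). Origin at the centre of its underside; top 60 mm above the table.
- can_a: Bystander near the press, not to be disturbed: aluminium drink can, 53 mm in diameter, 132 mm tall. Origin at the centre of its underside.
- can_b: Bystander near the press, not to be disturbed: aluminium drink can, 53 mm in diameter, 132 mm tall. Origin at the centre of its underside.
- can_c: Bystander near the press, not to be disturbed: aluminium drink can, 53 mm in diameter, 132 mm tall. Origin at the centre of its underside.
- sweet_jar: Bystander near the press, not to be disturbed: clear jar with white cap, 90 mm in diameter, 130 mm tall. Origin at the centre of its underside.
- marker: Bystander near the press, not to be disturbed: marker pen lying down, about 135 mm long, 15 mm thick. Origin at the centre of its underside.
- pen_carton: Bystander near the press, not to be disturbed: cardboard carton 90 x 60 x 45 mm. Origin at the centre of its underside.
- pencil_pot: Bystander near the press, not to be disturbed: grey pot of pencils, 72 mm in diameter, about 177 mm tall with pencils. Origin at the centre of its underside.

How it is judged:
On the way, in this order (a step that is already met when the one before it is completed fails the run):
1. the square coaster is centred under the raised nib (within 7 mm), the carrier at rest (horizontal distance between coaster_square and nib_tip below 0.007 m and value of joint stamp below 0.002 m and velocity of joint saddle between -0.01 and 0.01 m/s and velocity of joint carrier between -0.01 and 0.01 m/s), for 0.2 s.
2. the stamp is pushed down (10 mm or more) on the square coaster (horizontal distance between coaster_square and nib_tip below 0.007 m and value of joint stamp above 0.01 m), for 0.1 s.
3. the round coaster is centred under the raised nib (within 7 mm), the carrier at rest (horizontal distance between coaster_disc and nib_tip below 0.007 m and value of joint stamp below 0.002 m and velocity of joint saddle between -0.01 and 0.01 m/s and velocity of joint carrier between -0.01 and 0.01 m/s), for 0.2 s.
4. the stamp is pushed down (10 mm or more) on the round coaster (horizontal distance between coaster_disc and nib_tip below 0.007 m and value of joint stamp above 0.01 m), for 0.1 s.
5. the carrier is pulled out to its stop on the handle side (within 7 mm), the stamp up (value of joint saddle below -0.063 m and value of joint stamp below 0.002 m), for 0.2 s.
At the end, for the whole second after the job is handed in: The carrier rests within 7 mm of its stop on the handle side (saddle below -0.063 m), the stamp is up (below 2 mm), and all four coasters lie flat on the floor of the carrier's tray (all of step 5 and velocity of joint saddle between -0.01 and 0.01 m/s and velocity of joint carrier between -0.01 and 0.01 m/s and horizontal distance between each of coaster_square, coaster_disc, coaster_cross, coaster_star and carrier_mid below 0.11 m and z of each of coaster_square, coaster_disc, coaster_cross, coaster_star in the frame of carrier_mid below 0.003 m and angle between each of coaster_square, coaster_disc, coaster_cross, coaster_star's own z axis and vertical below 0.1 rad); the robot touches nothing.
It fails at once if the stamp is brought more than 6 mm down with neither the square nor the round coaster centred (within 10 mm) under the nib (value of joint stamp above 0.006 m and not (horizontal distance between coaster_square and nib_tip below 0.01 m) and not (horizontal distance between coaster_disc and nib_tip below 0.01 m)).
It fails at once if a bystander is shifted more than 30 mm (distance of any of can_a, can_b, can_c, sweet_jar, marker, pen_carton, pencil_pot from where it was at the start of the episode above 0.03 m).
It also fails if it takes over 64 s, if anything falls off the work surface, if the arm or the gripper's body presses on something with over 40 N, if the wrist force passes 120 N, or if a joint passes its speed limit or range.

## Working session

There is one attempt and no reset: what is moved stays moved. The work goes in short steps, Python scripts to look and compute and a tool call to move; the robot and the scene stay as the last step left them, time stands still between calls to the robot, and variables do not carry over. Pictures are saved under pics/ and viewed, at most 10 in all, crops included, and the job is handed in when it is done.

Besides the shell and the picture viewer there is one more tool, called as name([rows], argument=value, ...), one row to a line, values as JSON. step_arm: Moves the arm, as the interface text tells. Its arguments: {"type":"object","properties":{"increments":{"type":"array"},"hand":{"type":"number"},"grip_force":{"type":"number"}},"required":["increments"]}

```bash
mkdir -p pics
cat > h.py <<'E'
import numpy as np, cv2
from rig import bot, vision
def shot(n,f):
    im,d=vision.get_image(n); cv2.imwrite('pics/'+f+'.png',im[:,:,::-1]); np.savez('pics/'+f+'.npz',im=im,d=d); return im,d
def cloud(n,d):
    p=vision.camera_params(n); v,u=np.mgrid[0:400,0:640]
    P=np.stack([(u-p['cx'])/p['fx']*d,-(v-p['cy'])/p['fy']*d,-d],-1)
    return P@np.array(p['rotation']).T+np.array(p['origin'])
E
python3 - <<'E'
from h import *
for n in('top','side'):
    shot(n,n+'0'); p=vision.camera_params(n); print(n,p)
s=bot.get_state();print(s['time'],s['tcp_pos'],s['tool_rot'])
E
```

```text
top {'fx': 478.60855103045327, 'fy': 478.60855103045327, 'cx': 323.5065690943639, 'cy': 200.46352827073142, 'origin': array([ 0.36737397, -0.00417834,  1.47051001]), 'rotation': array([[ 0.00627844,  0.98782157, -0.15546421],
       [-0.99985925,  0.00378248, -0.01634551],
       [-0.01555841,  0.15554495,  0.98770628]])}
side {'fx': 392.4544321404632, 'fy': 392.4544321404632, 'cx': 317.60752200522774, 'cy': 195.53750387893567, 'origin': array([ 0.42170035, -0.71669967,  0.59953056]), 'rotation': array([[ 9.77495378e-01,  1.08624915e-01, -1.80840854e-01],
       [-2.10956720e-01,  5.04225120e-01, -8.37409273e-01],
       [ 2.20989999e-04,  8.56713287e-01,  5.15792880e-01]])}
0.1 [ 0.26691767 -0.6196012   0.2416734 ] [[ 9.18402775e-01  3.95646351e-01 -5.55077714e-04]
 [ 3.95646728e-01 -9.18402191e-01  1.04061917e-03]
 [-9.80674127e-05 -1.17532221e-03 -9.99999304e-01]]
```

View pics/top0.png

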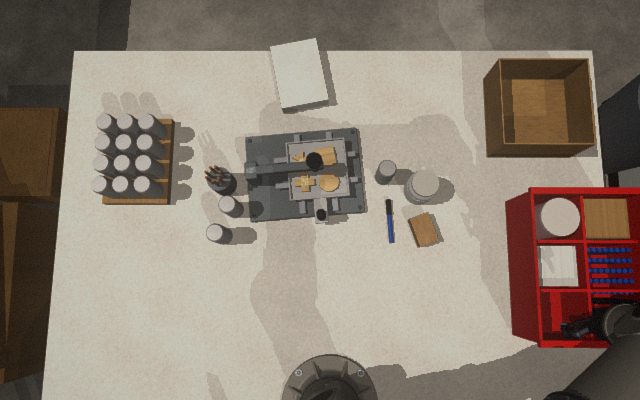

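View pics/side0.png

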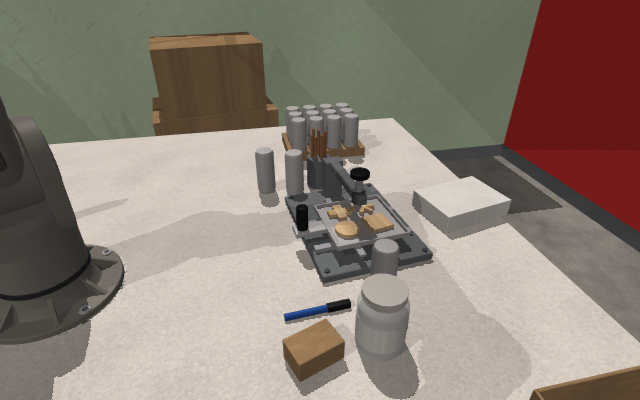

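The top view shows the press with the button at about (314,161) and the handle at (320,215). The square is at about (327,155), the disc at (330,183), the cross at (304,184) and the star at (298,158). The side view agrees.

```bash
cat >> h.py <<'E'
def blobs(n,f,show=True):
    a=np.load('pics/'+f+'.npz'); im,d=a['im'],a['d']; P=cloud(n,d); Z=P[...,2]; ok=(d>0)&(np.hypot(P[...,0]-.47,P[...,1]-.0)<.3)
    hsv=cv2.cvtColor(im,cv2.COLOR_RGB2HSV)
    dark=hsv[...,2]<70
    out=[]
    for nm,m in (('button',ok&(abs(Z-.184)<.012)&dark),('handle',ok&(abs(Z-.118)<.012)&dark),('coaster',ok&(abs(Z-.060)<.009)&(hsv[...,1]>90)&(hsv[...,2]>70)),('base',ok&(abs(Z-.02)<.006))):
        k,l,st,c=cv2.connectedComponentsWithStats(m.astype(np.uint8),connectivity=4)
        for i in range(1,k):
            if st[i,4]<20: continue
            q=P[l==i]; lo,hi=np.percentile(q,[2,98],axis=0)
            print(n,nm,st[i,4],'px',c[i].round(1),'mean',q.mean(0).round(4),'mid',((lo+hi)/2).round(4),'size',(hi-lo).round(3))
E
python3 - <<'E'
from h import *
for n in('top','side'): blobs(n,n+'0')
# yaw of base from top: min area rect of base plane points
a=np.load('pics/top0.npz');P=cloud('top',a['d'])
m=(abs(P[...,2]-.02)<.007)&(abs(P[...,0]-.5)<.25)&(abs(P[...,1]-.02)<.25)&(a['d']>0)
k,l,st,c=cv2.connectedComponentsWithStats(m.astype(np.uint8)); 
m2=(P[...,2]>.013)&(abs(P[...,0]-.5)<.25)&(abs(P[...,1]-.02)<.25)&(a['d']>0)
i=1+st[1:,4].argmax(); print(st[i]); print(cv2.minAreaRect(P[l==i][:,:2].astype(np.float32)*1000))
im=cv2.resize(a['im'][110:240,190:450,::-1],None,fx=3,fy=3,interpolation=cv2.INTER_CUBIC); cv2.imwrite('pics/crop1.png',im)
E
```

```text
top button 206 px [313.6 160.3] mean [0.6819 0.0452 0.1836] mid [0.6826 0.0452 0.183 ] size [0.04  0.041 0.011]
top handle 61 px [309.9 169.4] mean [0.6703 0.058  0.1211] mid [0.6731 0.0616 0.1186] size [0.017 0.083 0.021]
top handle 82 px [268.2 174.6] mean [0.6551 0.1785 0.1196] mid [0.6527 0.176  0.1177] size [0.024 0.127 0.022]
top handle 72 px [320.8 213.6] mean [0.5424 0.0256 0.1174] mid [0.5429 0.0251 0.1168] size [0.025 0.023 0.013]
top coaster 269 px [326.9 155.5] mean [0.7274 0.0097 0.0597] mid [0.7259 0.0135 0.0601] size [0.056 0.056 0.013]
top coaster 68 px [299.3 156.9] mean [0.7227 0.0932 0.06  ] mid [0.7255 0.0944 0.0598] size [0.031 0.037 0.011]
top coaster 294 px [328.6 181.4] mean [0.6475 0.0043 0.06  ] mid [0.6472 0.0045 0.06  ] size [0.052 0.051 0.011]
top coaster 216 px [304.4 181.8] mean [0.6461 0.077  0.0597] mid [0.6469 0.078  0.0602] size [0.052 0.054 0.013]
top base 1029 px [350.5 188.9] mean [ 0.6326 -0.0632  0.0198] mid [ 0.6577 -0.0475  0.0198] size [0.201 0.107 0.01 ]
top base 1860 px [275.  200.5] mean [0.5951 0.1689 0.02  ] mid [0.6064 0.1515 0.0201] s
[... 1051 characters left out ...]
base 704 px [309.4 201.9] mean [0.5958 0.1977 0.0192] mid [0.6105 0.1811 0.0199] size [0.149 0.129 0.007]
side base 1645 px [336.8 257.4] mean [ 0.6103 -0.0487  0.0191] mid [ 0.6233 -0.031   0.0191] size [0.135 0.143 0.008]
side base 82 px [399.7 252. ] mean [ 0.7578 -0.0612  0.0188] mid [ 0.756  -0.0514  0.0182] size [0.024 0.077 0.006]
side base 29 px [339.2 302.5] mean [ 0.5816 -0.1798  0.0152] mid [ 0.5814 -0.1796  0.0154] size [0.015 0.012 0.002]
side base 37 px [286.9 355.9] mean [ 0.4618 -0.2829  0.0199] mid [ 0.4619 -0.2833  0.02  ] size [0.01  0.028 0.011]
[ 248  173   67   49 1945]
((609.4618530273438, 153.08004760742188), (143.0643310546875, 197.49754333496094), 5.637137413024902)
```

View pics/crop1.png

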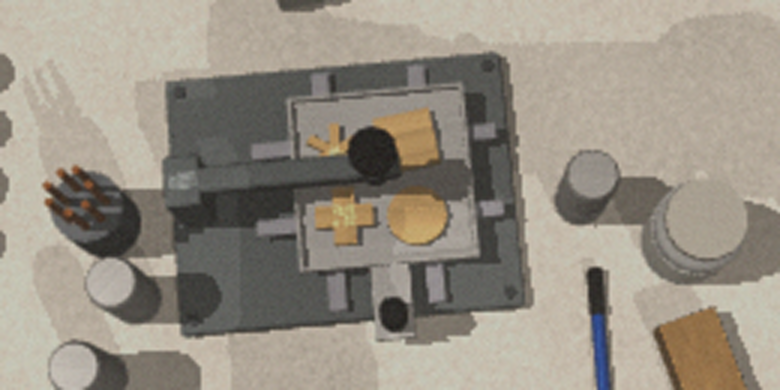

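```bash
cat >> h.py <<'E'
def ray(n,u,v,z):
    p=vision.camera_params(n); r=np.array(p['rotation'])@np.array([(u-p['cx'])/p['fx'],-(v-p['cy'])/p['fy'],-1]); o=np.array(p['origin'])
    return o+r*(z-o[2])/r[2]
def maskc(n,f,box,z,lo,cond):
    # centre of min enclosing shapes of coloured pixels, projected on plane z
    im=np.load('pics/'+f+'.npz')['im']; hsv=cv2.cvtColor(im,cv2.COLOR_RGB2HSV)
E
python3 - <<'E'
from h import *
C=[ray('top',190+(u+.5)/3-.5,110+(v+.5)/3-.5,.02)[:2] for u,v in((165,82),(500,52),(526,305),(182,336))]
for i in range(4): print(C[i].round(4),np.linalg.norm(C[i]-C[(i+1)%4]).round(4))
yv=(C[0]-C[1])+(C[3]-C[2]); xv=(C[0]-C[3])+(C[1]-C[2])
print('yaw',np.degrees(np.arctan2(-yv[0],yv[1])),np.degrees(np.arctan2(xv[1],xv[0])))
print('nib from base',np.mean(C,0)-.0365*yv/np.linalg.norm(yv))
for n in('top','side'):
    a=np.load(f'pics/{n}0.npz');im,d=a['im'],a['d'];P=cloud(n,d);hsv=cv2.cvtColor(im,cv2.COLOR_RGB2HSV)
    for nm,z,c,R,m in(('button',.184,(.682,.044),.04,hsv[...,2]<75),('handle',.118,(.543,.025),.03,hsv[...,2]<75),('sq',.06,(.725,.012),.045,hsv[...,1]>90),('disc',.06,(.6475,.004),.042,hsv[...,1]>90)):
        m=m&(abs(P[...,2]-z)<.005)&(np.hypot(P[...,0]-c[0],P[...,1]-c[1])<R)
        v,u=np.nonzero(m); q=np.array([ray(n,a_,b_,z)[:2] for a_,b_ in zip(u,v)])
        (e,r)=cv2.minEnclosingCircle((q*1000).astype(np.float32)); print(n,nm,len(u),'circ',np.round(e,1),round(r,1),'rect',np.round(cv2.minAreaRect((q*1000).astype(np.float32))[0],1),np.round(cv2.minAreaRect((q*1000).astype(np.float32))[1:][0],1),'mean',(q.mean(0)*1000).round(1))
E
```

```text
[0.7966 0.2689] 0.3522
[ 0.8297 -0.0818] 0.2683
[ 0.5626 -0.1071] 0.3516
[0.5293 0.2429] 0.2686
yaw 5.410333168138135 5.469571248091317
nib from base [0.68296651 0.04438199]
top button 191 circ [682.7  44.8] 22.8 rect [682.2  44.8] [43.8 41.4] mean [682.1  45.1]
top handle 62 circ [542.6  25.8] 12.9 rect [542.7  25.1] [25.8 22.8] mean [542.4  25.9]
top sq 244 circ [724.6  13.8] 37.7 rect [724.5  14.1] [58.4 53.8] mean [727.2   9.6]
top disc 269 circ [647.1   4.6] 29.5 rect [647.2   4.6] [56.  55.7] mean [647.2   3.9]
side button 158 circ [682.4  39.8] 24.9 rect [682.1  37.6] [44.  43.7] mean [682.5  38.5]
side handle 78 circ [544.3  21.4] 15.5 rect [543.8  21.6] [29.5 25. ] mean [544.   21.3]
side sq 362 circ [723.7  10.5] 40.8 rect [723.4  11. ] [60.5 61.7] mean [723.4  10.5]
side disc 307 circ [648.6  -1. ] 32.2 rect [648.2  -0.7] [60.1 54.3] mean [ 6.476e+02 -4.000e-01]
```

The press yaw is 5.44° and the base corners match the given sizes. The nib is at about (682.7, 44.7), the square at (724.3, 13.5), the disc at (647.2, 4.6) and the handle at (542.7, 25.4). Next I move above the handle.

step_arm([
  [[0,0,0],[0,0,0.104]],
  [[0,0,0],[0,0,0.104]],
  [[0,0,0],[0,0,0.104]],
  [[22,-40,0],[0,0,0]],
  [[22,-40,0],[0,0,0]],
  [[22,-40,0],[0,0,0]],
  [[22,-40,0],[0,0,0]],
  [[22,-40,0],[0,0,0]],
], hand=0)

```text
time: 0.9
tcp_pos: [0.3579, -0.4085, 0.2421]
tool_rot: [[0.996, 0.095, -0.0], [0.095, -0.996, 0.0], [-0.0, -0.0, -1.0]]
contact_force: [1.2, -0.3, 1.1]
finger_gap: 0.0854
finger_force: 0.0
```

step_arm([
  [[22,-40,0],[0,0,0]],
  [[22,-40,0],[0,0,0]],
  [[22,-40,0],[0,0,0]],
  [[22,-40,0],[0,0,0]],
  [[22,-40,0],[0,0,0]],
  [[22,-40,0],[0,0,0]],
  [[22,-40,0],[0,0,0]],
  [[0,0,0],[0,0,0]],
])

```text
time: 1.7
tcp_pos: [0.4863, -0.1113, 0.2423]
tool_rot: [[0.995, 0.102, 0.001], [0.102, -0.995, 0.002], [0.001, -0.002, -1.0]]
contact_force: [0.1, -1.2, -0.2]
finger_gap: 0.0856
finger_force: 0.0
```

```bash
cat >> h.py <<'E'
def togo(x,y,z=None,yaw=5.44):
    s=bot.get_state(); R=np.array(s['tool_rot']); p=np.array(s['tcp_pos']); t=np.array([x,y,p[2]*1000 if z is None else z])
    a=np.radians(yaw); cur=np.arctan2(R[1,0],R[0,0])
    print('t',s['time'],'tcp',(p*1000).round(1),'togo tool mm',(R.T@(t-p*1000)).round(1),'turn z',round(cur-a,4),'tilt',R[:2,2].round(4),'F',np.round(s['contact_force'],1),'gap',round(s['finger_gap'],4))
E
python3 -c "
from h import *
togo(542.7,25.4)"
```

```text
t 1.7 tcp [ 486.3 -111.3  242.3] togo tool mm [  70.  -130.2    0.3] turn z 0.0071 tilt [0.0006 0.0017] F [ 0.1 -1.2 -0.2] gap 0.0856
```

step_arm([
  [[22,-40,0],[0,0,0]],
  [[22,-40,0],[0,0,0]],
  [[20,-40,0],[0,0,0.007]],
  [[6,-10,0],[0,0,0]],
  [[0,0,20],[0,0,0]],
  [[0,0,30],[0,0,0]],
  [[0,0,30],[0,0,0]],
  [[0,0,0],[0,0,0]],
])

```text
time: 2.5
tcp_pos: [0.5396, 0.0181, 0.159]
tool_rot: [[0.996, 0.087, -0.006], [0.087, -0.996, -0.001], [-0.006, 0.0, -1.0]]
contact_force: [-0.1, 0.3, -0.5]
finger_gap: 0.0853
finger_force: 0.0
```

```bash
python3 -c "
from h import *
togo(542.7,25.4,95)"
```

```text
t 2.5 tcp [539.6  18.1 159. ] togo tool mm [ 4.1 -7.  64. ] turn z -0.0074 tilt [-0.006  -0.0005] F [-0.1  0.3 -0.5] gap 0.0853
```

step_arm([
  [[0,0,0],[0,0,0]],
  [[0,0,0],[0,0,0]],
])

```text
time: 2.7
tcp_pos: [0.5427, 0.0188, 0.1639]
tool_rot: [[0.996, 0.087, 0.002], [0.087, -0.996, 0.0], [0.002, 0.0, -1.0]]
contact_force: [0.5, -0.6, -0.1]
finger_gap: 0.0854
finger_force: 0.0
```

```bash
python3 -c "
from h import *
togo(542.7,25.4,95)"
```

```text
t 2.7 tcp [542.7  18.8 163.9] togo tool mm [ 0.5 -6.6 68.9] turn z -0.0075 tilt [0.0018 0.0001] F [ 0.5 -0.6 -0.1] gap 0.0854
```

step_arm([
  [[0,-6,10],[0,0,-0.007]],
  [[0,0,20],[0,0,0]],
  [[0,0,20],[0,0,0]],
  [[0,0,12],[0,0,0]],
  [[0,0,6],[0,0,0]],
  [[0,0,0],[0,0,0]],
  [[0,0,0],[0,0,0]],
])

```text
time: 3.4
tcp_pos: [0.5418, 0.025, 0.095]
tool_rot: [[0.996, 0.095, 0.001], [0.095, -0.996, 0.0], [0.001, -0.0, -1.0]]
contact_force: [-0.1, 0.2, -0.2]
finger_gap: 0.0855
finger_force: 0.0
```

```bash
python3 -c "
from h import *
togo(542.7,25.4,95)"
```

```text
t 3.4 tcp [541.8  25.   95. ] togo tool mm [ 0.9 -0.3 -0. ] turn z -0.0001 tilt [0.0008 0.0001] F [-0.1  0.2 -0.2] gap 0.0855
```

step_arm([
  [[0,0,0],[0,0,0]],
  [[0,0,0],[0,0,0]],
  [[0,0,0],[0,0,0]],
  [[0,0,0],[0,0,0]],
  [[0,0,0],[0,0,0]],
  [[0,0,0],[0,0,0]],
  [[0,0,0],[0,0,0]],
  [[0,0,0],[0,0,0]],
], hand=1, grip_force=40)

```text
time: 4.2
tcp_pos: [0.5416, 0.0249, 0.0946]
tool_rot: [[0.996, 0.095, 0.0], [0.095, -0.996, 0.0], [0.0, -0.0, -1.0]]
contact_force: [-1.2, -0.6, 7.2]
finger_gap: 0.0268
finger_force: 39.0
```

```bash
python3 -c "
from h import *
togo(542.7,25.4,95)
shot('top','top1'); blobs('top','top1')"
```

```text
t 4.2 tcp [541.6  24.9  94.6] togo tool mm [ 1.2 -0.4 -0.4] turn z -0.0002 tilt [0.0004 0.0001] F [-1.2 -0.6  7.2] gap 0.0268
top button 201 px [313.5 160.4] mean [0.6819 0.0455 0.1835] mid [0.6826 0.0442 0.183 ] size [0.04  0.039 0.015]
top handle 134 px [285.1 172.5] mean [0.6614 0.1298 0.1197] mid [0.6578 0.1314 0.1184] size [0.033 0.207 0.021]
top coaster 277 px [327.2 155.6] mean [0.7272 0.0089 0.0595] mid [0.7259 0.0133 0.0592] size [0.056 0.056 0.012]
top coaster 62 px [299.7 156.7] mean [0.7234 0.0922 0.0597] mid [0.726  0.0939 0.0601] size [0.029 0.036 0.012]
top coaster 32 px [303.9 174.5] mean [0.6682 0.0788 0.0599] mid [0.6682 0.0784 0.0601] size [0.015 0.018 0.011]
top base 721 px [355.  182.9] mean [ 0.6511 -0.077   0.02  ] mid [ 0.6606 -0.0768  0.0201] size [0.194 0.049 0.011]
top base 1626 px [270.5 199.4] mean [0.5987 0.1828 0.02  ] mid [0.6063 0.181  0.0201] size [0.138 0.13  0.011]
top base 34 px [388.1 203.6] mean [ 0.5871 -0.1781  0.0173] mid [ 0.5869 -0.178   0.0184] size [0.03  0.013 0.008]
top base 31 px [390.4 227.5] mean [ 0.5139 -0.1841  0.016 ] mid [ 0.5139 -0.184   0.0178] size [0.036 0.01  0.008]
```

step_arm([
  [[-2,-2,0],[0,0,0]],
  [[-5,-5,0],[0,0,0]],
  [[-8,-7,0],[0,0,0]],
  [[-8,-7,0],[0,0,0]],
  [[-8,-7,0],[0,0,0]],
  [[-5,-5,0],[0,0,0]],
  [[-2.5,-2,0],[0,0,0]],
  [[0,0,0],[0,0,0]],
])

```text
time: 5.05
tcp_pos: [0.4988, 0.0571, 0.0946]
tool_rot: [[0.995, 0.096, -0.0], [0.096, -0.995, 0.0], [-0.0, -0.0, -1.0]]
contact_force: [-2.4, 1.4, 8.0]
finger_gap: 0.0272
finger_force: 39.6
```

step_arm([
  [[0,0,0],[0,0,0]],
  [[0,0,0],[0,0,0]],
])

```text
time: 5.25
tcp_pos: [0.4989, 0.057, 0.0946]
tool_rot: [[0.995, 0.096, -0.0], [0.096, -0.995, 0.0], [-0.0, -0.0, -1.0]]
contact_force: [-0.6, 1.0, 9.2]
finger_gap: 0.027
finger_force: 39.7
```

```bash
python3 -c "
from h import *
togo(499.9,56.1,95)"
```

```text
t 5.25 tcp [498.9  57.   94.6] togo tool mm [ 0.9  1.  -0.4] turn z 0.0007 tilt [-0.0003  0.0003] F [-0.6  1.   9.2] gap 0.027
```

step_arm([
  [[1,1,0],[0,0,0]],
  [[0,0,0],[0,0,0]],
  [[0,0,0],[0,0,0]],
])

```text
time: 5.55
tcp_pos: [0.5002, 0.056, 0.0946]
tool_rot: [[0.995, 0.095, -0.0], [0.095, -0.995, 0.0], [0.0, -0.0, -1.0]]
contact_force: [-0.5, 0.7, 7.7]
finger_gap: 0.0273
finger_force: 39.7
```

step_arm([
  [[0,0,0],[0,0,0]],
  [[0,0,0],[0,0,0]],
  [[0,0,0],[0,0,0]],
  [[0,0,0],[0,0,0]],
  [[0,0,0],[0,0,0]],
  [[0,0,-15],[0,0,0]],
  [[0,0,-40],[0,0,0]],
  [[0,0,-40],[0,0,0]],
], hand=0)

```text
time: 6.35
tcp_pos: [0.5001, 0.0552, 0.19]
tool_rot: [[0.995, 0.095, -0.002], [0.095, -0.995, 0.0], [-0.002, -0.0, -1.0]]
contact_force: [1.0, 0.4, 0.3]
finger_gap: 0.0851
finger_force: 0.0
```

step_arm([
  [[0,0,-30],[0,0,0]],
  [[-30,0,0],[0,0,0]],
  [[-20,0,0],[0,0,0]],
  [[0,0,0],[0,0,0]],
], hand=1)

```text
time: 6.75
tcp_pos: [0.449, 0.05, 0.2196]
tool_rot: [[0.996, 0.094, -0.0], [0.094, -0.996, -0.001], [-0.0, 0.001, -1.0]]
contact_force: [-0.3, 0.3, -0.7]
finger_gap: 0.0281
finger_force: 0.0
```

```bash
python3 -c "
from h import *
togo(682.7,44.7)
for n in('top','side'): shot(n,n+'2'); blobs(n,n+'2')
a=[np.load(f'pics/{n}2.npz')['im'][:,:,::-1] for n in('top','side')]
cv2.imwrite('pics/c2.png',np.vstack([cv2.resize(a[0][120:220,250:390],None,fx=4,fy=3)[:300],cv2.resize(a[1][150:250,280:420],None,fx=4,fy=3)]))"
```

```text
t 6.75 tcp [449.   50.  219.6] togo tool mm [232.1  27.4  -0. ] turn z -0.0004 tilt [-0.0001 -0.0007] F [-0.3  0.3 -0.7] gap 0.0281
top button 209 px [313.6 160.2] mean [0.6825 0.0453 0.1835] mid [0.6827 0.0452 0.1828] size [0.041 0.041 0.013]
top handle 26 px [318.3 168. ] mean [0.6741 0.0338 0.1226] mid [0.6784 0.0368 0.1187] size [0.022 0.028 0.022]
top handle 38 px [295.4 170.8] mean [0.6661 0.0999 0.1204] mid [0.6666 0.0989 0.1205] size [0.007 0.078 0.017]
top handle 66 px [262.8 175.3] mean [0.6528 0.194  0.1197] mid [0.6511 0.1929 0.1185] size [0.022 0.095 0.02 ]
top coaster 164 px [315.7 174.7] mean [0.6678 0.0432 0.0599] mid [0.6675 0.0423 0.0597] size [0.031 0.054 0.012]
top coaster 92 px [291.1 176.7] mean [0.6615 0.1171 0.0601] mid [0.6583 0.1164 0.0592] size [0.032 0.046 0.011]
top coaster 251 px [318.8 193.4] mean [0.6108 0.0335 0.06  ] mid [0.6104 0.0329 0.0597] size [0.045 0.054 0.012]
top coaster 218 px [294.1 195.1] mean [0.6052 0.1072 0.0599] mid [0.6058 0.1075 0.0595] size [0.055 0.054 0.011]
top base 117 px [314.2 149.2] mean [0.7575 0.0499 0.0199] mid [0.7579 0.
[... 1278 characters left out ...]
0.011]
side base 350 px [300.7 200.4] mean [0.5738 0.2108 0.0191] mid [0.5887 0.1939 0.0194] size [0.106 0.108 0.006]
side base 1608 px [338.3 257.4] mean [ 0.6135 -0.0494  0.0192] mid [ 0.6222 -0.0189  0.0192] size [0.139 0.167 0.008]
side base 116 px [396.9 247.4] mean [ 0.7574 -0.0443  0.0196] mid [ 0.7557 -0.047   0.0199] size [0.026 0.084 0.01 ]
side base 30 px [343.6 301.3] mean [ 0.5911 -0.1784  0.015 ] mid [ 0.5912 -0.1785  0.0152] size [0.018 0.013 0.002]
side base 27 px [334.3 303.7] mean [ 0.5713 -0.1807  0.015 ] mid [ 0.5716 -0.1803  0.0154] size [0.016 0.013 0.002]
side base 32 px [286.7 355.6] mean [ 0.4615 -0.282   0.0196] mid [ 0.4616 -0.2824  0.0199] size [0.009 0.026 0.011]
```

View pics/c2.png

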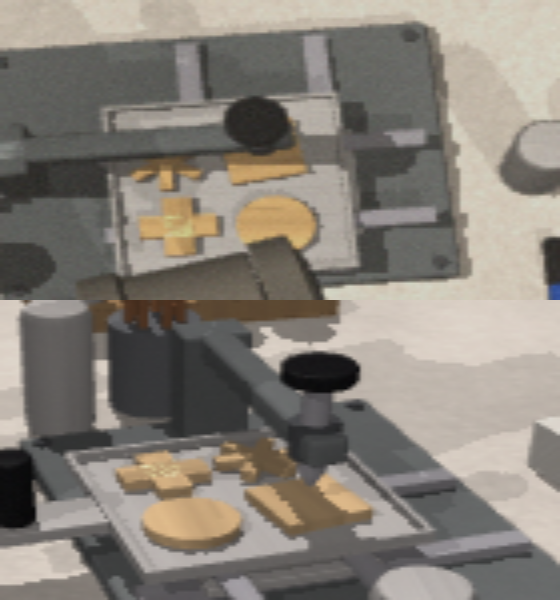

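The side view shows the nib over the square's middle, and the square's centre agrees with the button's to within 2 mm. Next I move over the button.

step_arm([
  [[20,2.4,-5],[0,0,0]],
  [[40,5,0],[0,0,0]],
  [[40,5,0],[0,0,0]],
  [[40,5,0],[0,0,0]],
  [[40,5,0],[0,0,0]],
  [[35,3,0],[0,0,0]],
  [[17,2,0],[0,0,0]],
  [[0,0,0],[0,0,0]],
], hand=1)

```text
time: 7.65
tcp_pos: [0.6869, 0.0451, 0.2227]
tool_rot: [[0.996, 0.094, -0.001], [0.094, -0.996, 0.0], [-0.001, -0.0, -1.0]]
contact_force: [-0.9, -0.8, -0.7]
finger_gap: 0.0001
finger_force: 0.0
```

step_arm([
  [[0,0,0],[0,0,0]],
  [[0,0,0],[0,0,0]],
])

```text
time: 7.85
tcp_pos: [0.6842, 0.0452, 0.2241]
tool_rot: [[0.996, 0.095, -0.001], [0.095, -0.996, -0.0], [-0.001, -0.0, -1.0]]
contact_force: [0.2, -0.5, 0.4]
finger_gap: -0.0001
finger_force: 0.0
```

```bash
python3 -c "
from h import *
togo(682.7,44.7,195)"
```

```text
t 7.85 tcp [684.2  45.2 224.1] togo tool mm [-1.5  0.4 29.1] turn z -0.0 tilt [-0.0006 -0.    ] F [ 0.2 -0.5  0.4] gap -0.0001
```

step_arm([
  [[-1,0,12],[0,0,0]],
  [[0,0,12],[0,0,0]],
  [[0,0,5],[0,0,0]],
  [[0,0,5],[0,0,0]],
  [[0,0,5],[0,0,0]],
  [[0,0,2],[0,0,0]],
  [[0,0,0],[0,0,0]],
  [[0,0,0],[0,0,0]],
])

```text
time: 8.65
tcp_pos: [0.6836, 0.0451, 0.1836]
tool_rot: [[0.996, 0.095, 0.0], [0.095, -0.996, 0.0], [0.0, -0.0, -1.0]]
contact_force: [-3.5, -0.4, 6.1]
finger_gap: -0.0002
finger_force: 2.4
```

step_arm([
  [[0,0,1],[0,0,0]],
  [[0,0,1],[0,0,0]],
  [[0,0,0],[0,0,0]],
])

```text
time: 8.95
tcp_pos: [0.6838, 0.0451, 0.1826]
tool_rot: [[0.996, 0.095, 0.001], [0.095, -0.996, 0.0], [0.001, 0.0, -1.0]]
contact_force: [-7.5, -1.1, 13.7]
finger_gap: -0.0003
finger_force: 6.9
```

The force jumped once the button bottomed out, so the square is stamped. Now I rise and return to the handle.

step_arm([
  [[0,0,-15],[0,0,0]],
  [[0,0,-30],[0,0,0]],
  [[-30,-5,0],[0,0,0]],
  [[-45,-7,0],[0,0,0]],
  [[-45,-7,0],[0,0,0]],
  [[-40,-6,0],[0,0,0]],
  [[-22,-3,0],[0,0,0]],
  [[0,0,0],[0,0,0]],
])

```text
time: 9.75
tcp_pos: [0.4978, 0.0558, 0.2275]
tool_rot: [[0.995, 0.095, 0.001], [0.095, -0.995, -0.001], [0.001, 0.001, -1.0]]
contact_force: [0.3, 0.8, 0.6]
finger_gap: 0.0
finger_force: 0.0
```

step_arm([
  [[0,0,0],[0,0,0]],
  [[0,0,20],[0,0,0]],
  [[0,0,20],[0,0,0]],
  [[0,0,15],[0,0,0]],
  [[0,0,0],[0,0,0]],
  [[0,0,0],[0,0,0]],
], hand=0)

```text
time: 10.35
tcp_pos: [0.5006, 0.0558, 0.1716]
tool_rot: [[0.996, 0.094, -0.0], [0.094, -0.996, 0.0], [-0.0, -0.0, -1.0]]
contact_force: [0.8, 0.8, 0.4]
finger_gap: 0.0848
finger_force: 0.0
```

```bash
python3 -c "
from h import *
togo(500.3,55.6,95)
shot('side','side3');blobs('side','side3')" | egrep '^t |button|coaster'
```

```text
t 10.35 tcp [500.6  55.8 171.6] togo tool mm [-0.3  0.2 76.6] turn z -0.0004 tilt [-0.0002  0.0004] F [0.8 0.8 0.4] gap 0.0848
side button 51 px [272.9 168.6] mean [0.4916 0.0985 0.1837] mid [0.4921 0.0984 0.1846] size [0.014 0.005 0.021]
side button 207 px [359.6 173.6] mean [0.6825 0.0376 0.1809] mid [0.6834 0.0419 0.1786] size [0.041 0.038 0.012]
side button 55 px [284.6 186.7] mean [0.5056 0.003  0.1872] mid [0.5062 0.0046 0.1856] size [0.016 0.011 0.019]
side coaster 155 px [343.6 203. ] mean [0.6698 0.1125 0.0576] mid [0.6687 0.1149 0.056 ] size [0.044 0.046 0.009]
side coaster 187 px [320.6 208. ] mean [0.6061 0.1012 0.0579] mid [0.6064 0.105  0.0566] size [0.053 0.054 0.009]
side coaster 366 px [356.7 217.7] mean [0.6826 0.0393 0.0584] mid [0.6835 0.0416 0.0566] size [0.061 0.057 0.009]
side coaster 323 px [327.6 223.8] mean [0.607  0.0289 0.0585] mid [0.6071 0.0323 0.0567] size [0.052 0.055 0.009]
```

step_arm([
  [[0,0,25],[0,0,0]],
  [[0,0,25],[0,0,0]],
  [[0,0,20],[0,0,0]],
  [[0,0,6.5],[0,0,0]],
  [[0,0,0],[0,0,0]],
  [[0,0,0],[0,0,0]],
])

```text
time: 11.0
tcp_pos: [0.5006, 0.0559, 0.0959]
tool_rot: [[0.996, 0.095, 0.001], [0.095, -0.996, 0.0], [0.001, -0.0, -1.0]]
contact_force: [0.2, 0.4, 0.5]
finger_gap: 0.0857
finger_force: 0.0
```

step_arm([
  [[0,0,0],[0,0,0]],
  [[0,0,0],[0,0,0]],
  [[0,0,0],[0,0,0]],
  [[0,0,0],[0,0,0]],
  [[0,0,0],[0,0,0]],
  [[0,0,0],[0,0,0]],
  [[0,0,0],[0,0,0]],
], hand=1)

```text
time: 11.7
tcp_pos: [0.5, 0.0557, 0.0952]
tool_rot: [[0.996, 0.095, 0.0], [0.095, -0.996, 0.0], [0.0, 0.0, -1.0]]
contact_force: [-1.3, -0.7, 6.1]
finger_gap: 0.0268
finger_force: 38.9
```

step_arm([
  [[3,0,0],[0,0,0]],
  [[8,0,0],[0,0,0]],
  [[14,-0.8,0],[0,0,0]],
  [[14,-0.8,0],[0,0,0]],
  [[14,-0.8,0],[0,0,0]],
  [[14,-0.4,0],[0,0,0]],
  [[7,0,0],[0,0,0]],
  [[3,0,0],[0,0,0]],
])

```text
time: 12.5
tcp_pos: [0.5771, 0.0658, 0.0952]
tool_rot: [[0.996, 0.094, 0.001], [0.094, -0.996, 0.0], [0.001, 0.0, -1.0]]
contact_force: [-2.2, -1.3, 8.4]
finger_gap: 0.0269
finger_force: 39.4
```

step_arm([
  [[0,0,0],[0,0,0]],
  [[0,0,0],[0,0,0]],
  [[0,0,0],[0,0,0]],
])

```text
time: 12.8
tcp_pos: [0.5766, 0.0657, 0.0952]
tool_rot: [[0.996, 0.094, 0.001], [0.094, -0.996, 0.0], [0.001, 0.0, -1.0]]
contact_force: [1.3, -1.2, 5.1]
finger_gap: 0.0267
finger_force: 39.3
```

```bash
python3 -c "
from h import *
togo(576.9,65.7,95)
shot('side','side4');blobs('side','side4')" | egrep '^t |button|coaster'
```

```text
t 12.8 tcp [576.6  65.7  95.2] togo tool mm [0.2 0.  0.2] turn z -0.0004 tilt [0.001  0.0001] F [ 1.3 -1.2  5.1] gap 0.0267
side button 272 px [313.5 178.3] mean [0.574 0.033 0.184] mid [0.5761 0.0411 0.1838] size [0.04  0.081 0.023]
side button 204 px [359.5 173.5] mean [0.6824 0.0378 0.181 ] mid [0.6832 0.0415 0.179 ] size [0.041 0.038 0.011]
side coaster 151 px [345.9 202.8] mean [0.6756 0.1117 0.058 ] mid [0.6733 0.116  0.0563] size [0.035 0.057 0.009]
side coaster 30 px [368.9 200.2] mean [0.7386 0.1121 0.0572] mid [0.7386 0.1144 0.0562] size [0.012 0.026 0.01 ]
side coaster 214 px [380.4 212.7] mean [0.747  0.0481 0.0582] mid [0.7476 0.0505 0.0566] size [0.037 0.056 0.009]
side coaster 291 px [357. 218.] mean [0.6832 0.0381 0.0584] mid [0.6838 0.0411 0.0566] size [0.052 0.054 0.009]
```

step_arm([
  [[0,0,0],[0,0,0]],
  [[0,0,0],[0,0,0]],
  [[0,0,0],[0,0,0]],
  [[0,0,0],[0,0,0]],
  [[0,0,0],[0,0,0]],
  [[0,0,-15],[0,0,0]],
  [[0,0,-40],[0,0,0]],
  [[0,0,-40],[0,0,0]],
], hand=0)

```text
time: 13.65
tcp_pos: [0.5757, 0.0658, 0.1915]
tool_rot: [[0.995, 0.095, -0.001], [0.095, -0.995, 0.0], [-0.001, -0.0, -1.0]]
contact_force: [-0.7, 0.1, 0.1]
finger_gap: 0.0858
finger_force: 0.0
```

step_arm([
  [[0,0,-34],[0,0,0]],
  [[0,0,0],[0,0,0]],
  [[0,0,0],[0,0,0]],
  [[0,0,0],[0,0,0]],
  [[25,8,0],[0,0,0]],
  [[40,12,0],[0,0,0]],
  [[30,8,0],[0,0,0]],
  [[9,3,0],[0,0,0]],
], hand=1)

```text
time: 14.45
tcp_pos: [0.6844, 0.0438, 0.2219]
tool_rot: [[0.996, 0.093, -0.002], [0.093, -0.996, -0.0], [-0.002, -0.0, -1.0]]
contact_force: [0.4, 0.7, -0.5]
finger_gap: -0.0
finger_force: 0.0
```

step_arm([
  [[0,0,0],[0,0,0]],
  [[0,0,0],[0,0,0]],
  [[0,0,0],[0,0,0]],
])

```text
time: 14.75
tcp_pos: [0.6816, 0.0452, 0.2237]
tool_rot: [[0.995, 0.095, -0.001], [0.095, -0.995, 0.0], [-0.001, -0.0, -1.0]]
contact_force: [-0.4, -0.7, 1.5]
finger_gap: -0.0
finger_force: 0.0
```

```bash
python3 -c "
from h import *
togo(683,44.7,182.6)
shot('side','side5');blobs('side','side5')" | egrep '^t |button|coaster'
```

```text
t 14.75 tcp [681.6  45.2 223.7] togo tool mm [ 1.4  0.6 41.1] turn z 0.0005 tilt [-0.0007  0.    ] F [-0.4 -0.7  1.5] gap -0.0
side button 207 px [359.6 173.7] mean [0.6824 0.0374 0.1809] mid [0.6831 0.0418 0.1785] size [0.041 0.038 0.012]
side coaster 448 px [353.1 212.7] mean [0.6805 0.0637 0.0583] mid [0.6823 0.0779 0.0566] size [0.052 0.125 0.009]
side coaster 27 px [368.9 200. ] mean [0.7387 0.1124 0.0576] mid [0.739  0.1145 0.0557] size [0.011 0.027 0.009]
side coaster 216 px [380.5 212.9] mean [0.747  0.0476 0.0581] mid [0.747  0.0501 0.0566] size [0.036 0.055 0.009]
```

The disc has not moved since its centre was measured, within about 1 mm of the button's. Pressing now.

step_arm([
  [[1,0,12],[0,0,0]],
  [[0,0,12],[0,0,0]],
  [[0,0,5],[0,0,0]],
  [[0,0,5],[0,0,0]],
  [[0,0,5],[0,0,0]],
  [[0,0,2],[0,0,0]],
  [[0,0,1],[0,0,0]],
  [[0,0,0],[0,0,0]],
])

```text
time: 15.6
tcp_pos: [0.6835, 0.0448, 0.1826]
tool_rot: [[0.996, 0.094, 0.0], [0.094, -0.996, -0.0], [0.0, 0.0, -1.0]]
contact_force: [-6.1, 0.1, 10.2]
finger_gap: 0.0001
finger_force: 5.3
```

step_arm([
  [[0,0,0.5],[0,0,0]],
  [[0,0,0],[0,0,0]],
  [[0,0,0],[0,0,0]],
])

```text
time: 15.9
tcp_pos: [0.6836, 0.0449, 0.1826]
tool_rot: [[0.996, 0.095, 0.0], [0.095, -0.996, -0.0], [0.0, 0.0, -1.0]]
contact_force: [-9.0, -0.6, 15.5]
finger_gap: 0.0002
finger_force: 7.7
```

step_arm([
  [[0,0,-15],[0,0,0]],
  [[0,0,-30],[0,0,0]],
  [[-25,-8,0],[0,0,0]],
  [[-40,-11.5,0],[0,0,0]],
  [[-30,-8.5,0],[0,0,0]],
  [[-10,-3,0],[0,0,0]],
  [[0,0,0],[0,0,0]],
  [[0,0,0],[0,0,0]],
])

```text
time: 16.7
tcp_pos: [0.5772, 0.0656, 0.227]
tool_rot: [[0.996, 0.094, 0.001], [0.094, -0.996, 0.0], [0.001, -0.0, -1.0]]
contact_force: [-0.0, -0.3, -0.2]
finger_gap: 0.0003
finger_force: 0.0
```

step_arm([
  [[0,0,0],[0,0,0]],
  [[0,0,20],[0,0,0]],
  [[0,0,20],[0,0,0]],
  [[0,0,15],[0,0,0]],
  [[0,0,0],[0,0,0]],
  [[0,0,0],[0,0,0]],
], hand=0)

```text
time: 17.3
tcp_pos: [0.5766, 0.0658, 0.1714]
tool_rot: [[0.996, 0.094, -0.0], [0.094, -0.996, 0.0], [-0.0, -0.0, -1.0]]
contact_force: [0.4, -0.3, -0.1]
finger_gap: 0.0848
finger_force: 0.0
```

```bash
python3 -c "
from h import *
togo(576.5,65.5,95)"
```

```text
t 17.3 tcp [576.6  65.8 171.4] togo tool mm [-0.1  0.3 76.4] turn z -0.0004 tilt [-0.0004  0.0002] F [ 0.4 -0.3 -0.1] gap 0.0848
```

step_arm([
  [[0,0,25],[0,0,0]],
  [[0,0,25],[0,0,0]],
  [[0,0,20],[0,0,0]],
  [[0,0,6.5],[0,0,0]],
  [[0,0,0],[0,0,0]],
  [[0,0,0],[0,0,0]],
])

```text
time: 17.9
tcp_pos: [0.577, 0.066, 0.0961]
tool_rot: [[0.996, 0.095, 0.002], [0.095, -0.996, 0.0], [0.002, -0.0, -1.0]]
contact_force: [-0.5, -0.4, -0.5]
finger_gap: 0.0853
finger_force: 0.0
```

step_arm([
  [[0,0,0],[0,0,0]],
  [[0,0,0],[0,0,0]],
  [[0,0,0],[0,0,0]],
  [[0,0,0],[0,0,0]],
  [[0,0,0],[0,0,0]],
  [[0,0,0],[0,0,0]],
  [[0,0,0],[0,0,0]],
], hand=1)

```text
time: 18.6
tcp_pos: [0.5764, 0.0658, 0.0952]
tool_rot: [[0.996, 0.095, 0.0], [0.095, -0.996, 0.0], [0.0, 0.0, -1.0]]
contact_force: [-1.2, 0.1, 6.0]
finger_gap: 0.0272
finger_force: 39.0
```

step_arm([
  [[-4,0,0],[0,0,0]],
  [[-10,0,0],[0,0,0]],
  [[-16,0,0],[0,0,0]],
  [[-18,0,0],[0,0,0]],
  [[-18,0,0],[0,0,0]],
  [[-16,0,0],[0,0,0]],
  [[-10,0,0],[0,0,0]],
  [[-6,0,0],[0,0,0]],
])

```text
time: 19.4
tcp_pos: [0.4779, 0.0565, 0.0952]
tool_rot: [[0.996, 0.095, 0.001], [0.095, -0.996, 0.0], [0.001, -0.0, -1.0]]
contact_force: [2.9, 1.3, 4.7]
finger_gap: 0.0273
finger_force: 39.5
```

step_arm([
  [[-4,0,0],[0,0,0]],
  [[-3,0,0],[0,0,0]],
  [[-3,0,0],[0,0,0]],
  [[-2,0,0],[0,0,0]],
  [[0,0,0],[0,0,0]],
  [[0,0,0],[0,0,0]],
])

```text
time: 20.0
tcp_pos: [0.4665, 0.0555, 0.0951]
tool_rot: [[0.996, 0.095, 0.0], [0.095, -0.996, 0.0], [0.0, -0.0, -1.0]]
contact_force: [-1.8, 0.1, 9.5]
finger_gap: 0.0272
finger_force: 39.8
```

Not yet at the stop, so I keep pulling gently.

step_arm([
  [[-1.5,0,0],[0,0,0]],
  [[-1.5,0,0],[0,0,0]],
  [[-1,0,0],[0,0,0]],
  [[0,0,0],[0,0,0]],
  [[0,0,0],[0,0,0]],
])

```text
time: 20.5
tcp_pos: [0.464, 0.0553, 0.0952]
tool_rot: [[0.996, 0.095, 0.003], [0.095, -0.996, 0.001], [0.003, -0.001, -1.0]]
contact_force: [9.5, 0.3, -0.4]
finger_gap: 0.0265
finger_force: 39.7
```

step_arm([
  [[0.5,0,0],[0,0,0]],
  [[0,0,0],[0,0,0]],
  [[0,0,0],[0,0,0]],
  [[0,0,0],[0,0,0]],
  [[0,0,0],[0,0,0]],
  [[0,0,-15],[0,0,0]],
  [[0,0,-40],[0,0,0]],
  [[0,0,-40],[0,0,0]],
], hand=0)

```text
time: 21.3
tcp_pos: [0.4624, 0.0551, 0.1905]
tool_rot: [[0.995, 0.095, -0.002], [0.095, -0.995, 0.0], [-0.002, -0.0, -1.0]]
contact_force: [0.5, -0.3, -0.2]
finger_gap: 0.0851
finger_force: 0.0
```

step_arm([
  [[0,0,-20],[0,0,0]],
  [[0,0,0],[0,0,0]],
  [[0,0,0],[0,0,0]],
  [[0,0,0],[0,0,0]],
])

```text
time: 21.7
tcp_pos: [0.4626, 0.0549, 0.2088]
tool_rot: [[0.996, 0.095, -0.002], [0.095, -0.996, -0.0], [-0.002, 0.0, -1.0]]
contact_force: [0.3, -0.4, 0.0]
finger_gap: 0.0856
finger_force: 0.0
```

```bash
python3 -c "
from h import *
togo(464,55)
shot('side','side6');blobs('side','side6')" | egrep '^t |button|coaster|handle'
```

```text
t 21.7 tcp [462.6  54.9 208.8] togo tool mm [ 1.4  0.1 -0. ] turn z -0.0001 tilt [-0.0016 -0.0002] F [ 0.3 -0.4  0. ] gap 0.0856
side button 206 px [359.6 173.6] mean [0.6826 0.0378 0.1809] mid [0.6834 0.0418 0.1786] size [0.041 0.037 0.012]
side handle 331 px [345.7 185.2] mean [0.6682 0.103  0.1185] mid [0.6695 0.1249 0.1185] size [0.054 0.21  0.022]
side handle 101 px [267.  205.9] mean [0.4684 0.0506 0.1144] mid [0.4684 0.0556 0.1127] size [0.023 0.029 0.012]
side coaster 165 px [331.1 204.4] mean [0.6365 0.1128 0.0575] mid [0.6374 0.1155 0.0564] size [0.051 0.049 0.01 ]
side coaster 514 px [311.1 219.9] mean [0.5719 0.055  0.0582] mid [0.5723 0.0659 0.0565] size [0.053 0.122 0.009]
side coaster 386 px [342.7 219.4] mean [0.6475 0.0396 0.0583] mid [0.6487 0.0428 0.0565] size [0.06  0.061 0.009]
```

View pics/side6.png

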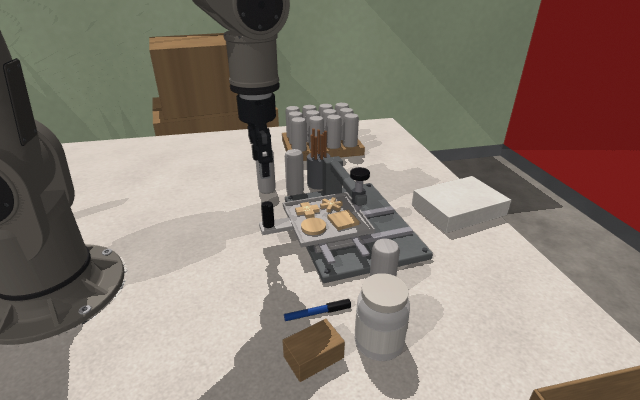

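The picture shows the carrier pulled fully out with the handle at (267,213), the stamp up, all four coasters flat in the tray around (325,215), and the bystanders in place. The arm is clear, so I hand in.

```bash
python3 -c "
from rig import bot
print(bot.hand_in())"
```

```text
the job is handed in; nothing more can be done
None
```

I stamped the square and then the round coaster, pulled the carrier out to its handle-side stop, and handed the job in; the last picture showed all four coasters flat in the tray, but the hand-in returned no verdict.

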